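# Point out the faulty line card, then switch it off

## Task

One line card in the sloping subrack shows a red fault lamp. First point at that red lamp, with the fingertips two or three centimetres off it and touching nothing, and stay there for at least two seconds so that the engineer watching by camera can confirm the card; never touch the lamp. Then push that same card's toggle switch all the way down to off with the fingertips, leave every other card switched on and everything lying on the bench where it is, and finish clear of everything.

Things in the scene. Friction and masses are not known exactly. Their poses are not given: they have to be found in the camera images.
- fault_card_lamp: the lit RED fault lamp, the only red one: a window 12 mm (up the card) by 18 mm (across), 1.5 mm proud, on the centre line of the faulty card's face. Origin: window centre, on the face surface. Axes: x up along the card (away from the robot), y left across the cards, z straight out of the sloping face, which leans 20 degrees from level, its lower edge nearer the robot
- fault_card: the faulty line card, face 40 mm wide, 128 mm long; neighbours' centre lines 41 mm away. On its centre line, measured from the lamp: two blue dust plugs 13 to 42 mm up the card, 12 mm proud; switch pivot 38 mm down, in a bushing 15 mm wide, 5 mm proud; flat face between. A thumbscrew 74 mm down stands 9 mm proud. Origin at the face's centre, axes as the subrack's (level). Fixed
- fault_card_switch_tip (a point): free end of the faulty card's toggle switch, a white bat lever 8 mm thick and 28 mm long from its pivot at the face. On: it leans up the card 20 degrees; off: down the card 20 degrees (towards the robot). The end travels 19 mm along the card and stands 26 mm out of the face at both ends of the travel
- fault_card_switch (a joint): angle of the faulty card's switch, rad: 0 on (leaning up the card), 0.70 fully off (leaning down the card, at its stop). Starts at 0 to 0.08. Held by friction, it stays where it is left: about 2 N at its end moves it, 5 N when pushed 10 mm above the face; no spring or snap
- subrack: aluminium subrack in a blue bench stand, 482 mm wide. Origin on the table under the centre of its face (200 mm up); x away from the robot, y left, z up. The face, 132 mm long, rises from 177 mm at its near edge to 223 mm. Power supply in the two left slots; six line cards and two blank plates in the other eight, in any order. Handles stand 30 mm out of the face at both ends. Fixed
- amber_card_switch (a joint): switch of the line card with the AMBER lamp, made like the faulty card's: 0 on, 0.70 off. To be left on
- green_card_1_switch (a joint): switch of the line card with a GREEN lamp, made like the faulty card's: 0 on, 0.70 off. To be left on
- green_card_2_switch (a joint): switch of the line card with a GREEN lamp, made like the faulty card's: 0 on, 0.70 off. To be left on
- green_card_3_switch (a joint): switch of the line card with a GREEN lamp, made like the faulty card's: 0 on, 0.70 off. To be left on
- green_card_4_switch (a joint): switch of the line card with a GREEN lamp, made like the faulty card's: 0 on, 0.70 off. To be left on
- transceiver_1: loose metal plug-in transceiver with a blue tab, 68 x 14 x 11 mm, lying on the table in front of the subrack; origin at its underside. Not part of the job: stays where it is
- transceiver_2: loose metal plug-in transceiver with a yellow tab, 68 x 14 x 11 mm, lying on the table in front of the subrack; origin at its underside. Not part of the job: stays where it is
- screwdriver: loose screwdriver lying on the table to the left; origin at its underside. Not part of the job: stays where it is
- cap_jar: closed jar of dust caps with a blue lid, 60 mm wide, 75 mm high, on the table to the right; origin at its underside. Not part of the job: stays where it is
- power_meter: yellow hand-held optical power meter, 150 x 80 x 30 mm, lying on the table to the left; origin at its underside. Not part of the job: stays where it is
- cleaner_pen: white and orange fibre-cleaner pen, 132 x 18 x 16 mm, lying on the table in front and to the right; origin at its underside. Not part of the job: stays where it is
- spare_card: spare line card lying on the table to the right, green board 100 x 100 mm with its metal face plate standing 40 mm high; origin at its underside. Not part of the job: stays where it is

How it is judged:
By the outcome, as a careful person would: the job done as asked, in the order asked, and still so for the second after the job is handed in, with the robot touching nothing.
It also fails if it takes over 35 s, if anything falls off the work surface, if the arm or the gripper's body presses on something with over 40 N, if the wrist force passes 120 N, or if a joint passes its speed limit or range.

## Robot

A 6-joint arm with a two-finger parallel gripper is mounted at the origin on the work surface. World frame = base frame: x ahead of the robot, y to its left, z up, the work surface at z = 0. Lengths are in mm, angles in rad, forces in N, time in s.
With the tool pointing down it reaches from about 350 to 800 mm from the base axis. Payload 7.3 kg.
Tool frame: the origin (TCP) lies between the finger pads, 19 mm behind the fingertips; this is the grasp point; z points along the fingers, y is the line along which they close (so a half turn about z gives the same grasp; the last joint's range is limited). The gripper opens to 85 mm and grips with 20 to 120 N. Pads are 22 mm wide; open, the fingers measure 114 mm over their backs; the gripper's body (76 mm by 85 mm) begins 54 mm behind the grasp point. The pads swing forward as they close: fully open they stand 13 mm farther back than shut.
Start: joints at [-1.479, 0.342, 1.524, -0, 1.275, -0.146], TCP at [123.693, -510.238, 250.022] pointing down, gripper open.
Joint ranges: [-2.53, 2.53], [-0.77, 2.02], [0.04, 2.7], [-1, 4.14], [0.28, 2.66], [-3.11, 3.11]. Speed limits (rad/s): [2.57, 2.57, 3.14, 3.14, 3.14, 3.14].

## Interface

Orientations are given as a unit quaternion [x, y, z, w].
In Python, from station import bot gives the robot as it stands. Calls block until the motion is done:
- bot.move_to(position, orientation): joint-space move of the TCP to a pose.
- bot.move_straight(position, rot=None, velocity=150): straight line of the TCP; rot=None keeps the orientation; velocity is the mean speed in mm/s.
- bot.move_joints(angles): joint-space move.
- bot.open_gripper() and bot.close(newtons=None): open the fingers fully, or close them until they stop; newtons is the grip in N (None keeps the last).
- bot.hold(seconds).
- bot.solve_ik(position, orientation): joint angles nearest the present ones, or None.
- bot.grab_frame(name): name is "scene" or "side" or "wrist"; returns (picture, depth): 400x640x3 uint8, red, green, blue; 400x640 float32, mm along the optical axis (not along the pixel's ray), 0 where there is no reading.
- bot.get_calibration(name): a dict with "fx", "fy", "cx", "cy" (pixels), "world_from_camera" (4x4, takes a point from camera to world coordinates). Camera axes: x right, y up, looking along -z (the intrinsics and any distortion apply to the point x, -y, -z); pixel columns grow to the right and rows downward; lengths in mm; the calibration is good to about 2 mm. A picture is of the moment at which its call begins: read the wrist's pose just before it. get_calibration takes no time and is no camera call; for the wrist camera it gives the pose at the moment of the call.
A pose or a line that the arm cannot do raises bot.MotionError and nothing moves.
- bot.job_done(): hands the job in; it is judged then, once.
Readings, each from a call of its own:
- bot.current_clock(): time.
- bot.current_joint_pos(): joint angles.
- bot.current_qvel(): joint speeds.
- bot.current_joint_efforts(): joint torques, N m.
- bot.current_tcp_pos(): TCP position.
- bot.current_eef_rot(): TCP orientation.
- bot.current_ft_force(): force on the tool from outside, world axes, zero at the start.
- bot.current_wrist_torque(): the same for the moment, N m.
- bot.current_width(): opening from 0.0 (shut) to 1.0 (fully open).
- bot.current_gripper_force(): force on a finger pad.
Only numpy, scipy, OpenCV 4.12 (cv2) and the standard library are available. Lean on these libraries where they do the work, as an engineer would, in place of code of your own. Each camera call takes 0.05 s, during which the arm holds its last target. There are 200 camera calls.

## Working session

There is one attempt and no reset: what is moved stays moved. The work goes in short steps, each a Python script; the robot and the scene stay as the last script left them, time stands still between calls to the robot, and variables do not carry over. Pictures are saved under pics/ and viewed, at most 10 in all, crops included, and the job is handed in when it is done.

```bash
mkdir -p pics
python3 - <<'E'
from station import bot
import cv2,numpy as np
for n in("scene","side"):
    p,d=bot.grab_frame(n);c=bot.get_calibration(n)
    np.savez(n,p=p,d=d,**{k:np.array(v) for k,v in c.items()})
    cv2.imwrite(f"pics/{n}1.png",p[:,:,::-1]);print(n,{k:np.round(v,3).tolist() for k,v in c.items()})
E
```

```text
scene {'fx': 417.913, 'fy': 417.913, 'cx': 313.912, 'cy': 197.213, 'world_from_camera': [[-0.675, -0.468, 0.57, 1183.357], [0.738, -0.448, 0.505, 630.097], [0.019, 0.761, 0.648, 940.018], [0.0, 0.0, 0.0, 1.0]]}
side {'fx': 420.825, 'fy': 420.825, 'cx': 320.139, 'cy': 198.734, 'world_from_camera': [[0.993, 0.075, -0.089, 361.011], [-0.116, 0.575, -0.81, -1152.473], [-0.009, 0.815, 0.58, 955.774], [0.0, 0.0, 0.0, 1.0]]}
```

View pics/scene1.png

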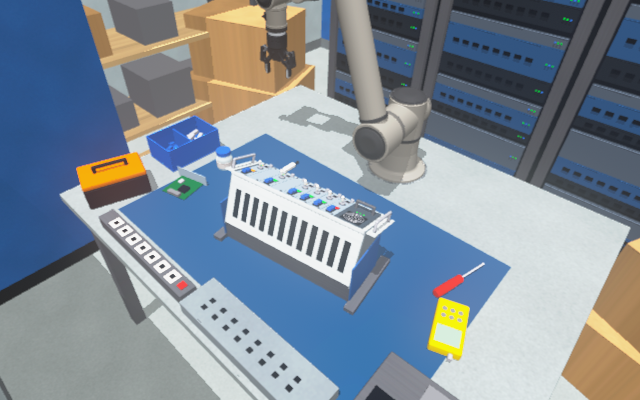

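View pics/side1.png

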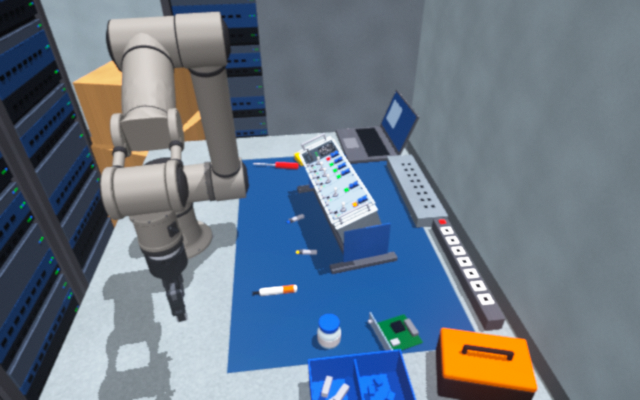

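The side view shows the face at columns 300–380, rows 130–225, with a red lamp near (327,158). The amber lamp is near (355,203). Next I'll find the lamps in 3D and fit the face plane.

```bash
cat > h.py <<'E'
import numpy as np
def world(uv,d,c):
    uv=np.asarray(uv,float); z=np.asarray(d,float)
    P=np.stack([(uv[...,0]-c['cx'])/c['fx']*z,-(uv[...,1]-c['cy'])/c['fy']*z,-z,np.ones_like(z)],-1)
    return (P@np.asarray(c['world_from_camera']).T)[...,:3]
E
python3 - <<'E'
import numpy as np,cv2
from h import world
f=np.load('side.npz');p=f['p'];d=f['d']
vv,uu=np.mgrid[125:235,290:390]
W=world(np.stack([uu,vv],-1),d[125:235,290:390],f)
hsv=cv2.cvtColor(p,cv2.COLOR_RGB2HSV)[125:235,290:390]
H,S,V=[hsv[...,i].astype(int) for i in range(3)]
for n,m in dict(red=((H<6)|(H>174))&(S>140)&(V>120),amber=(H>8)&(H<25)&(S>140)&(V>120),green=(H>45)&(H<85)&(S>110)&(V>90)).items():
    k,l,st,ce=cv2.connectedComponentsWithStats(m.astype(np.uint8))
    for i in range(1,k):
        print(n,st[i,4],np.round(ce[i]+[290,125],1),np.round(np.median(W[l==i],0),1))
# face points: RANSAC-like plane near z 170..230
m=(W[...,2]>172)&(W[...,2]<230)
Q=W[m]; 
n0=np.array([-np.sin(.349),0,np.cos(.349)])
sel=np.ones(len(Q),bool)
for t in (25,8,4,4):
    A=np.c_[Q[sel][:,:2],np.ones(sel.sum())];co=np.linalg.lstsq(A,Q[sel][:,2],rcond=None)[0]
    sel=abs(Q[:,2]-np.c_[Q[:,:2],np.ones(len(Q))]@co)<t
print('plane',co,sel.sum(),'slope',np.degrees(np.arctan(np.hypot(*co[:2]))),'yaw',np.degrees(np.arctan2(co[1],co[0])))
r=cv2.minAreaRect(Q[sel][:,:2].astype(np.float32));print(r,np.round(cv2.boxPoints(r)))
cv2.imwrite('pics/crop.png',cv2.resize(p[125:235,290:390,::-1],None,fx=5.4,fy=5.4,interpolation=cv2.INTER_CUBIC))
E
```

```text
red 6 [328.  158.5] [530.8 127.5 210.5]
red 45 [293.7 165.2] [420.9 415.8  20.3]
amber 21 [298.3 161. ] [442.1 455.3  15.7]
amber 11 [354.5 204. ] [ 575.  -151.4  210.2]
green 8 [316.  153.5] [495.  188.2 198.9]
green 12 [331.2 163.9] [536.7  88.1 210.3]
green 13 [334.5 169.8] [543.4  50.7 210.2]
green 14 [338.3 176.1] [549.6   9.8 209.5]
green 17 [346.1 189.4] [561.9 -72.1 210.5]
plane [ 0.35760264  0.05946601 11.32991777] 2792 slope 19.926251531831465 yaw 9.441364689793202
((534.0995483398438, 25.13592529296875), (133.4904327392578, 484.282470703125), 8.805279731750488) [[ 431.  254.]
 [ 505. -224.]
 [ 637. -204.]
 [ 563.  275.]]
```

View pics/crop.png

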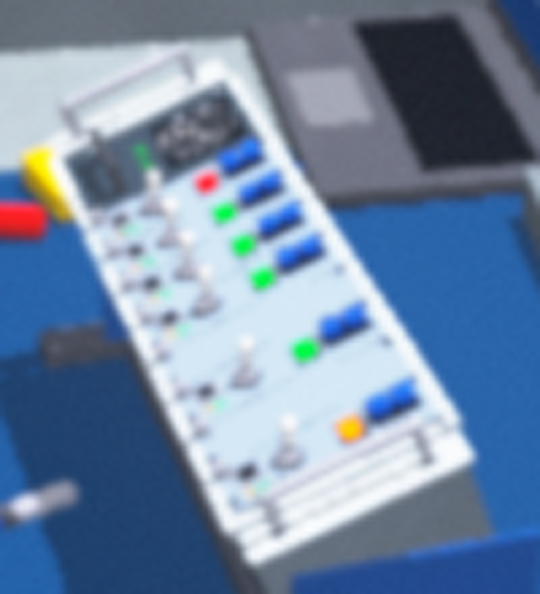

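The crop shows the red lamp on the line card next to the power supply. The line cards run red, green, green, green, blank, green, blank, amber, which matches the 41 mm pitch, and the measured slope (19.9°) and face size match the description. The yaw is about 9°. I'll approach with closed fingers and look from nearby.

```bash
cat >> h.py <<'E'
from scipy.spatial.transform import Rotation as R
def frame(yaw):
    "columns: up-card, left, normal"
    return (R.from_euler('z',yaw,degrees=True)*R.from_euler('y',-20,degrees=True)).as_matrix()
def rot(yaw,flip):
    F=frame(yaw); s=-1 if flip else 1
    return R.from_matrix(np.c_[s*F[:,0],-s*F[:,1],-F[:,2]]).as_quat()
E
python3 - <<'E'
import numpy as np,cv2
from station import bot
from h import *
L=np.array([[530.8,127.5],[536.7,88.1],[543.4,50.7],[549.6,9.8],[561.9,-72.1],[575,-151.4]]);s=np.array([0,1,2,3,5,7])
cx=np.polyfit(s,L[:,0],1);cy=np.polyfit(s,L[:,1],1);print('fit',cx,cy,np.degrees(np.arctan2(cx[0],-cy[0])))
lamp=np.array([cx[1],cy[1],209.]);yaw=9.
bot.close(20)
p=np.array(bot.current_tcp_pos());bot.move_straight(p+[0,0,150],velocity=250)
T=lamp+frame(yaw)[:,2]*(19+130)
q=[(bot.solve_ik(T,rot(yaw,f)),f) for f in(0,1)];print(q)
c=[(a,f) for a,f in q if a is not None]
f=min(c,key=lambda k:abs(k[0][5]))[1]
bot.move_to(T,rot(yaw,f))
cal=bot.get_calibration("wrist");P,d=bot.grab_frame("wrist")
np.savez('wrist',p=P,d=d,**{k:np.array(v) for k,v in cal.items()})
cv2.imwrite('pics/w1.png',P[:,:,::-1])
print(f,bot.current_clock(),bot.current_tcp_pos(),bot.current_joint_pos())
E
```

```text
fit [  6.31176471 530.63137255] [-39.97647059 128.69607843] 8.972193680933021
[(array([0.07430183, 0.03766921, 1.68312915, 0.03219022, 1.07304681,
       1.47761657]), 0), (array([ 0.07430183,  0.03766921,  1.68312915,  0.03219022,  1.07304681,
       -1.66397608]), 1)]
0 4.2417 [480.55333176 120.13834733 349.01043427] [0.07311288 0.03790001 1.68288802 0.03210191 1.07308134 1.4774244 ]
```

View pics/w1.png

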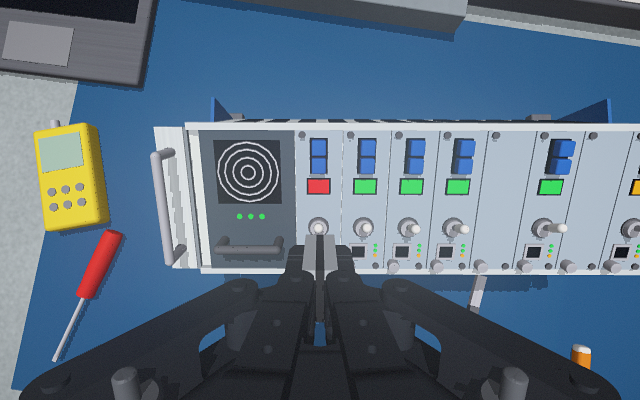

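The wrist view shows the red lamp at (318,186), with its switch directly below at (318,228) and the fingers on the same centre line. Green lamps are at (365,186), (411,186), (457,186) and (551,187). Next I'll refine these, then point.

Run:
```python
import numpy as np,cv2
from h import *
f=np.load('wrist.npz');p=f['p'];d=f['d']
hsv=cv2.cvtColor(p,cv2.COLOR_RGB2HSV);H,S,V=[hsv[...,i].astype(int) for i in range(3)]
vv,uu=np.mgrid[0:400,0:640];W=world(np.stack([uu,vv],-1),d,f)
m=(((H<6)|(H>174)|((H>45)&(H<85)))&(S>120)&(V>150)); m[:170]=0;m[205:]=0;m[:,:290]=0
k,l,st,ce=cv2.connectedComponentsWithStats(m.astype(np.uint8));C=[]
for i in range(1,k):
    if st[i,4]>100: C.append(W[l==i].mean(0));print(st[i],np.round(ce[i],1),np.round(C[-1],1))
C=np.array(C);C=C[np.argsort(-C[:,1])];v=C[0]-C[-1];print('yaw',np.degrees(np.arctan2(-v[0],v[1])),np.linalg.norm(v))
# switch tip: points near face column, in card frame
F=frame(9.);X=(W-C[0])@F
g=(abs(X[...,1])<12)&(X[...,0]<-8)&(X[...,0]>-62)&(X[...,2]>18)&(X[...,2]<35);print('tip',np.round(np.median(X[g],0),1),g.sum())
b=(abs(X[...,1])<18)&(X[...,0]<-9)&(X[...,0]>-22);print('face off',np.round(np.median(X[b],0),2))
```

```text
[308 180  21  14 274] [318. 186.] [530.3 129.8 210.3]
[355 180  21  13 265] [364.7 185.9] [536.6  89.7 211.4]
[401 180  22  14 288] [411.1 186.5] [542.4  49.7 211.1]
[447 180  22  14 288] [457.6 186.5] [548.8   9.4 210.2]
[539 180  24  14 273] [550.6 187. ] [560.8 -70.1 211.1]
yaw 8.663975006111704 202.20312723341107
tip [-29.5   0.   23.9] 70
face off [-14.67  -0.68  -1.39]
```

Run:
```python
import numpy as np,cv2
from station import bot
from h import *
lamp=np.array([530.3,129.8,210.6]);n=frame(8.8)[:,2]
bot.move_straight(lamp+n*(25+19),rot(8.8,0),velocity=60)
bot.hold(2.7)
P,d=bot.grab_frame("side");cv2.imwrite('pics/s2.png',cv2.resize(P[100:235,260:400,::-1],None,fx=4.4,fy=4.4,interpolation=cv2.INTER_CUBIC))
cal=bot.get_calibration("wrist");w,d=bot.grab_frame("wrist");cv2.imwrite('pics/w2.png',w[:,:,::-1])
print(bot.current_clock(),lamp+n*44,bot.current_tcp_pos(),bot.current_ft_force(),bot.current_width())
```

```text
8.9167 [515.42826344 127.49773354 251.94647531] [515.42496142 127.47722225 251.93695864] [-0.55894544 -0.22364464  0.31666175] -0.0017767883297555788
```

View pics/s2.png

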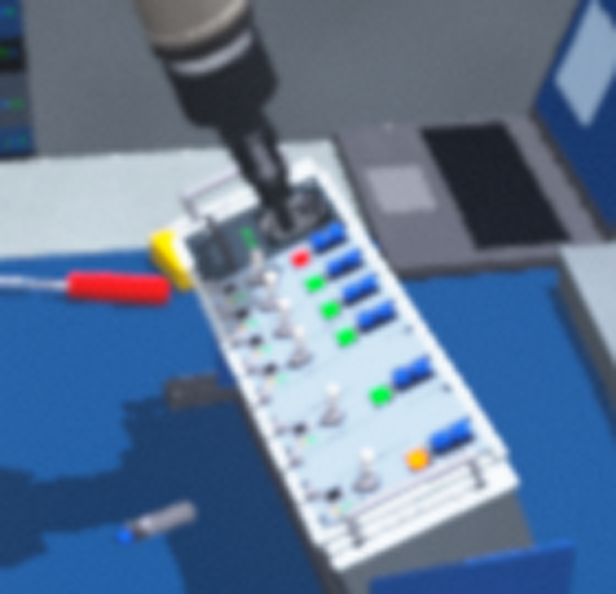

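View pics/w2.png

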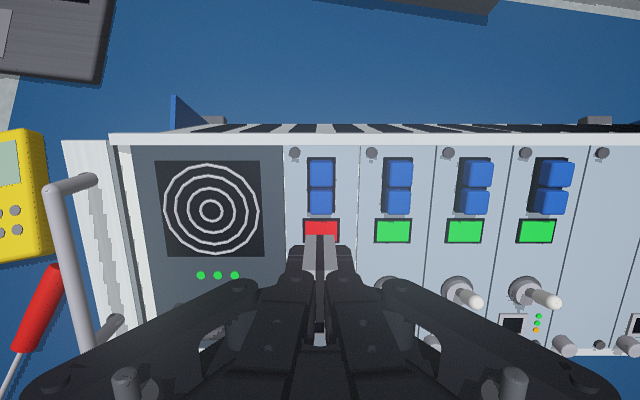

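The pointing is confirmed: in the wrist view the shut fingers end over the red lamp's lower edge, with free space below, and no force is felt. In the side crop they hover beside the lamp at (300,258), and the transceiver and screwdriver lie untouched. Now the switch.

Run:
```python
import numpy as np,cv2
from station import bot
from h import *
F=frame(8.8);face=np.array([530.3,129.8,210.6])-1.5*F[:,2]
go=lambda s,h,v:bot.move_straight(face+F@[s,0,h+19],velocity=v)
go(-7,26.5,40);go(-7,13.5,30)
f0=np.array(bot.current_ft_force());print(f0)
go(-20,13.5,25);print(-20,F.T@(np.array(bot.current_ft_force())-f0))
s=-20
while s>-33:
    s-=1;go(s,13.5,20);f=F.T@(np.array(bot.current_ft_force())-f0);print(s,np.round(f,1))
    if f[0]>12:break
go(s+4,13.5,30);go(s+6,90,100)
go(0,150,150)
cal=bot.get_calibration("wrist");w,d=bot.grab_frame("wrist");cv2.imwrite('pics/w3.png',w[:,:,::-1])
np.savez('wrist3',p=w,d=d,**{k:np.array(v) for k,v in cal.items()})
X=(world(np.stack(np.meshgrid(np.arange(640),np.arange(400)),-1),d,cal)-face)@F
for y in (0,-41,-82,-123,-205,-287):
    g=(abs(X[...,1]-y)<10)&(X[...,0]<-8)&(X[...,0]>-62)&(X[...,2]>20)&(X[...,2]<33);print('tip',y,np.round(np.median(X[g],0),1),g.sum())
print(bot.current_clock())
```

```text
[ 0.3451027   0.6123396  -0.14567361]
-20 [1.77391193 0.22950154 3.76772156]
-21 [ 2.2 -0.6  1.4]
-22 [ 1.7 -1.2  1.9]
-23 [1.9 0.  2.5]
-24 [ 2.  -0.6  2.4]
-25 [ 2.2 -0.   2.6]
-26 [ 1.9 -1.1  2.4]
-27 [ 2.4 -1.   2.9]
-28 [ 2.2 -0.2  2.9]
-29 [1.2 0.1 2.1]
-30 [2.1 0.5 1.7]
-31 [ 5.  -0.3 -0.5]
-32 [ 7.5  0.  -1.5]
-33 [10.  -0.2 -1.5]
tip 0 [-43.3   0.1  22.3] 38
tip -41 [-29.5 -40.4  25. ] 65
tip -82 [-30.6 -80.3  25.1] 70
tip -123 [ -30.6 -120.4   24.9] 74
tip -205 [ -29.6 -201.    24.6] 82
tip -287 [ -31.7 -281.3   22.6] 58
15.5833
```

View pics/w3.png

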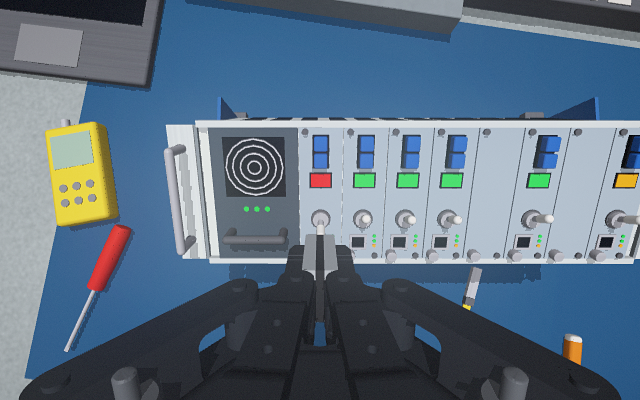

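The view shows the red card's lever now leaning down the card at (320,232), partly hidden by the fingers, and every other lever still up. The force rise from −30 to −33 mm marks the stop. I'll take one unobstructed check from farther up the card, finishing clear.

Run:
```python
import numpy as np,cv2
from station import bot
from h import *
F=frame(8.8);face=np.array([530.3,129.8,210.6])-1.5*F[:,2]
bot.move_straight(face+F@[0,-60,190],velocity=150)
cal=bot.get_calibration("wrist");w,d=bot.grab_frame("wrist");cv2.imwrite('pics/w4.png',cv2.resize(w[130:330,150:450,::-1],None,fx=2.6,fy=2.6))
X=(world(np.stack(np.meshgrid(np.arange(640),np.arange(400)),-1),d,cal)-face)@F
for y in (0,-123,-205):
    g=(abs(X[...,1]-y)<7)&(X[...,0]<-8)&(X[...,0]>-62)&(X[...,2]>8)&(X[...,2]<33);q=X[g]
    top=q[q[:,2]>21];print(y,np.round(np.median(top,0),1),len(top),'slope',np.degrees(np.arctan(np.polyfit(q[:,2],q[:,0],1)[0])))
print(bot.current_clock(),bot.current_ft_force())
```

```text
0 [-45.1  -0.7  24.5] 62 slope -23.75663858792944
-123 [ -30.4 -121.2   25.1] 60 slope 9.300405472277822
-205 [ -29.6 -201.5   24.7] 63 slope 17.8841879600078
16.2083 [1.09407611 1.3149528  0.70379622]
```

View pics/w4.png

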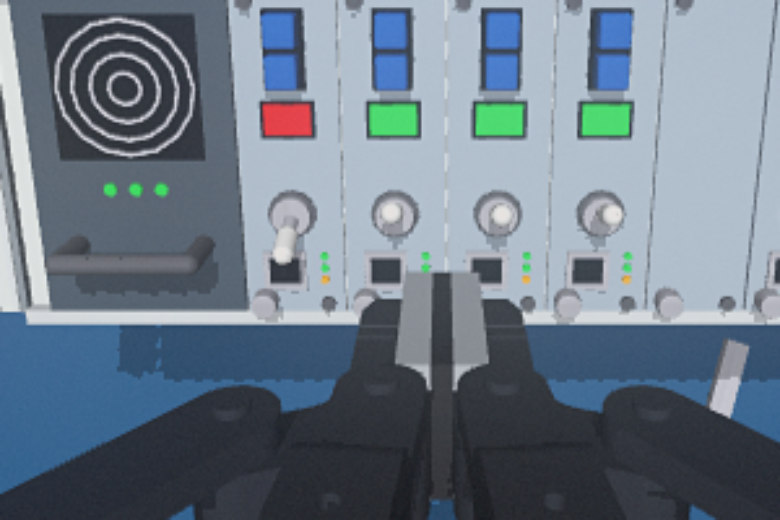

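The unobstructed view shows the red card's lever leaning down at (283,250), mirroring its neighbours, which still lean up. That agrees with the stop force, so I'm handing in.

```bash
python3 -c "
from station import bot
print(bot.job_done())"
```

```text
the job is handed in; nothing more can be done
None
```

I pointed at the red lamp for 2.7 s from about 25 mm off, then pushed that card's switch down to its stop; the other cards' switches still lean up in the images, and the arm finished clear after about 16 s.

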